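# Top up a sprung vial magazine

## Robot

A 6-joint arm with a two-finger parallel gripper is mounted at the origin on a cart in front of the work surface, level with it; the furniture and walls round the work are solid. World frame = base frame: x ahead of the robot, y to its left, z up, the work surface at z = 0. Lengths are in m, angles in rad, forces in N, time in s.
With the tool pointing down it reaches from about 0.25 to 0.775 m from the base axis. Payload 4 kg.
Tool frame: the origin (TCP) lies at the very end of the fingers, on their centre line; the grasp point (between the pads) lies 19 mm behind it; z points along the fingers, y is the direction in which the jaws open and shut (so a half turn about z gives the same grasp; the last joint's range is limited). The gripper opens to 85 mm and grips with 20 to 120 N. Pads are 22 mm wide; open, the fingers measure 114 mm over their backs; the gripper's body (76 mm by 85 mm) begins 54 mm behind the grasp point. The pads swing forward as they close: fully open they stand 13 mm farther back than shut.
Start: joints at [-1.349, 0.087, 1.371, -0, 1.684, -0.103], TCP at [0.176, -0.521, 0.231] pointing down, gripper open.
Joint ranges: [-3.1, 3.1], [-0.76, 2.03], [0.27, 2.55], [-1.08, 4.22], [0.17, 2.65], [-2.57, 2.57]. Speed limits (rad/s): [2.79, 2.79, 3.14, 3.14, 3.14, 3.14].

## Interface

Orientations are given as a unit quaternion [x, y, z, w].
In Python, from bench import telemetry, optics, order, nets gives the robot as it stands.
- The arm moves only by the tool move_arm, never from a script. Its argument "rows" is text: rows parted by semicolons, each of 7 numbers parted by spaces: the turn, a rotation vector about the tool's x, y, z in degrees, then the shift along the tool's x, y, z in cm, then the finger opening in cm, from 0 to 8.54. In form: rx ry rz dx dy dz hand; .... A call has 1 to 12 rows; each row is the pose to reach, as a shift and turn from the pose measured when the call began, along the tool's axes at that moment; what a row does not reach only later rows make up. A row lasts 1/12 s, in which the tool goes at most 41.7 mm and 7.16 degrees, less where a joint would pass 70% of its speed; a pose out of reach is approached as far as the arm can. A call with a gripper value outside its range is refused whole. The fingers move at their own pace and stop on an object; "grip_force" is the grip in N (left out, the last holds). Time passes only in rows, so rows that repeat a pose let the fingers close. It gives the time, the measured TCP pose, the force and the opening at its end, in the units of the state.
- telemetry.get_state(): the state, without advancing time (a new reading comes with each control period).
- optics.grab_frame(name): name is "scene" or "top" or "wrist"; returns a dict with "frame" (480x640x3 uint8, red, green, blue), "fx", "fy", "cx", "cy" (pixels), "rvec" (rotation vector, rad) and "tvec" (3), from world to camera coordinates, as OpenCV has them. Camera axes: x right, y down, z forward; pixel columns grow to the right and rows downward; lengths in m; the calibration is good to about 2 mm. A picture is of the moment at which its call begins. There is no depth.
- order.finish_job(): hands the job in, once; it reports no verdict.
Trained networks look in a picture, given as the dict that the camera call returned (one of the last four; its "shot" number tells which), for a name from the list of things; names that differ only in an ending like _2 or _b are one class to them, and where a whole thing is asked for, a point or a joint stands for the part that bears it (a point fixed in the world has none). Each returns a list of dicts, best first, with "conf" (0 to 1); they miss things now and then, are a little off and sometimes report something else, mostly with a low value. They report only what shows in the picture. A call takes as long as a camera call.
- nets.spot_in(picture, name): "at" ([column, row] in pixels, amid what is visible of it).
The state is a dict: "time": time; "joint_positions": joint angles; "qvel": joint speeds; "joint_torque": joint torques, N m; "position": TCP position; "tcp_rot": TCP orientation; "force": force on the tool from outside, world axes, zero at the start; "moment": the same for the moment, N m; "width": opening from 0.0 (shut) to 1.0 (fully open).
Only numpy, scipy, OpenCV 4.12 (cv2) and the standard library are available. Lean on these libraries where they do the work, as an engineer would, in place of code of your own. Each camera call takes 0.05 s, during which the arm holds its last target. There are 200 camera calls.

## Task

Top up the sampler's vial magazine: draw the sprung follower back by its grip until you feel the end of the slot, hook it in the side pocket of the slot and let go, then stand the loose vial upright in the lane behind the vial that is already there. Then unhook the grip and, holding it all the way, let the follower forward without letting it snap, until it presses both vials against the lane's end stop. Use light forces throughout (never haul or ram the grip against the slot, never force the vial), and leave the other things on the bench where they are.

Things in the scene. Friction and masses are not known exactly. Their poses are not given: they have to be found in the camera images.
- magazine: Aluminium vial magazine fixed to the bench, base plate 194 x 54 x 8 mm. Frame: x along the lane to its end stop, y across, z up, origin on the bench on the lane's centre line. Open lane 17.8 mm wide from x = 11 to 80 mm, floor at z = 8 mm, walls 5 mm thick, tops at z = 26 mm; end stop (top z = 30 mm) at x = 80 mm. Behind it, about x = -79 to 1 mm, lies the catch plate.
- slot_corner (a point): Where the slot's straight run meets its cross run in the level dark steel catch plate (top z = 32 mm, 5 mm thick), nominally magazine x = -58, y = 0. The slot is J-shaped, 10 mm wide for the grip's 8 mm stem: a straight run along y = 0; at its -x end a cross run to +y. The real plate was clamped by hand up to 16 mm to either side along x; that shift is not in this reading: feel the slot's end.
- slot_pocket (a point): Nominal stem place in the slot's pocket (magazine x = -52, y = 14 mm), which leads 5 mm forward (+x) from the cross run behind a 4 mm tooth. With no shift the stem meets the slot's end at follower 56 mm, passes the tooth only above 54 mm and rests hooked at 49 mm; the plate's shift (up to 16 mm) adds to all three alike. Stem and plate stand 14 N at most.
- lane_end (a point): Point on the lane floor at the foot of the end stop's inner face, on the lane's centre line (magazine frame x = 80, y = 0, z = 8 mm); axes as the magazine's.
- follower (a joint): Travel of the follower in m, 0 to 0.08, growing as it is drawn back (magazine -x). The black shoe's flat front face (15 mm wide, z = 11 to 38 mm) is at magazine x = 72 mm minus this value. A 30 N/m spring drives it to +x: 2.3 N nearly closed, 4.3 N drawn. It rests at about 7 mm with one vial in the lane, 22 mm with two. Faster than 0.25 m/s forward is snapping.
- cross (a joint): Sideways travel of the grip in m: 0 in the straight run of the slot, about 0.014 to 0.015 in the side pocket (magazine +y); light friction only, no spring.
- follower_face (a point): Middle of the follower shoe's front face, 24 mm above the bench; axes as the magazine's.
- grip_centre (a point): Centre of the grip, a black upright block 14 mm (magazine x) by 20 mm (y) by 30 mm high with rounded edges, from z = 42 to 72 mm, on an 8 mm stem that passes through the slot; axes as the magazine's. It moves only with the follower and sideways; it does not turn or lift. A hard, off-centre squeeze along x on the hooked grip loads the stem too, so take it softly (5 to 12 N).
- new_vial_centre (a point): Centre of the loose vial to be loaded: upright sample vial, 14.8 mm diameter (its screw cap 14.4 mm), 49 mm tall, white cap uppermost, standing on the bench; this point is half-way up (24.5 mm above its foot); z up.
- lane_vial_centre (a point): Centre of the same kind of vial that stands already in the lane against the end stop (24.5 mm above its foot, which is on the lane floor); z up.
- new_vial: The loose vial; origin at the centre of its foot, z up.
- lane_vial: The vial already in the lane; origin at the centre of its foot, z up.
- grip: The grip with its stem (moves with joint cross and follower); origin not at the grip: use point grip_centre.
- ptfe_tape: Bystander: white tape roll 52 mm across, 14 mm high; origin under its centre.
- union_brass: Bystander: brass hose union 21 x 18 x 28 mm; origin under its centre.
- crucible: Bystander: porcelain crucible 38 mm across, 30 mm high; origin under its centre.

How it is judged:
By the outcome, as a careful person would: the job done as asked, in the order asked, and still so for the second after the job is handed in, with the robot touching nothing.
It also fails if it takes over 64 s, if anything falls off the work surface, if the arm or the gripper's body presses on something with over 40 N, if the wrist force passes 120 N, or if a joint passes its speed limit or range.

## Working session

There is one attempt and no reset: what is moved stays moved. The work goes in short steps, Python scripts to look and compute and a tool call to move; the robot and the scene stay as the last step left them, time stands still between calls to the robot, and variables do not carry over. Pictures are saved under pics/ and viewed, about 8 in all and at most 12, crops included, and the job is handed in when it is done.

Besides the shell and the picture viewer there is one more tool, called after ">>>" as name(argument=value, ...) on one line, values as JSON. move_arm: Moves the arm, as the interface text tells. Its arguments: {"type":"object","properties":{"rows":{"type":"string"},"grip_force":{"type":"number"}},"required":["rows"]}

```bash
mkdir -p pics; ls; cat > h.py <<'E'
import numpy as np, cv2
from bench import telemetry, optics, order, nets
from scipy.spatial.transform import Rotation as R
def grab(n,save=None):
    p=optics.grab_frame(n)
    if save: cv2.imwrite('pics/'+save,cv2.cvtColor(p['frame'],cv2.COLOR_RGB2BGR))
    return p
def K(p): return np.array([[p['fx'],0,p['cx']],[0,p['fy'],p['cy']],[0,0,1.]])
def ray(p,uv):
    Rm=cv2.Rodrigues(np.array(p['rvec'],float))[0]; t=np.array(p['tvec'],float)
    return -Rm.T@t, Rm.T@np.linalg.inv(K(p))@np.array([uv[0],uv[1],1.])
def atz(p,uv,z):
    o,d=ray(p,uv); return o+d*(z-o[2])/d[2]
def proj(p,X):
    return cv2.projectPoints(np.array(X,float).reshape(-1,3),np.array(p['rvec'],float),np.array(p['tvec'],float),K(p),None)[0].reshape(-1,2)
def tri(obs):
    A=np.zeros((3,3));b=np.zeros(3)
    for p,uv in obs:
        o,d=ray(p,uv); d/=np.linalg.norm(d); M=np.eye(3)-np.outer(d,d); A+=M;b+=M@o
    return np.linalg.solve(A,b)
E
python3 - <<'E'
from h import *
np.set_printoptions(precision=4,suppress=True)
s=telemetry.get_state(); print(s)
P={n:grab(n,n+'0.png') for n in('scene','top','wrist')}
for n,p in P.items():
    print(n,p['fx'],ray(p,(320,240)))
    for o in ['magazine','grip_centre','new_vial','lane_vial','follower_face','slot_corner','lane_end','slot_pocket','new_vial_centre','lane_vial_centre','ptfe_tape','union_brass','crucible']:
        try: r=nets.spot_in(p,o)
        except Exception as e: r=str(e); print(o,r); continue
        print(n,o,[(np.round(a['at'],1),round(a['conf'],2)) for a in r[:2]], atz(p,r[0]['at'],0.03) if r else '')
E
```

```text
pics
{'time': 0.0, 'joint_positions': array([-1.3491,  0.0879,  1.3723, -0.    ,  1.6836, -0.1031]), 'qvel': array([ 0.0001,  0.0005, -0.0011,  0.0016, -0.0001,  0.0015]), 'joint_torque': array([  0.0028, -35.1867, -31.3268,   0.0002,   0.0108,  -0.    ]), 'position': array([ 0.1754, -0.5208,  0.2301]), 'tcp_rot': array([ 0.9868,  0.1617, -0.0001, -0.0011]), 'force': array([-0.3174,  0.4292,  0.0435]), 'moment': array([0.0121, 0.0138, 0.032 ]), 'width': 0.9975710797863535}
scene 542.0520268777395 (array([-0.1691,  0.7854,  0.59  ]), array([ 0.5403, -0.7024, -0.4637]))
scene magazine [(array([330.4, 253.6]), 0.82)] [ 0.4278 -0.0266  0.03  ]
scene grip_centre [(array([330. , 254.9]), 0.74), (array([329.8, 235.8]), 0.54)] [ 0.4251 -0.0216  0.03  ]
scene new_vial [(array([377.3, 210.5]), 0.6)] [ 0.4658 -0.274   0.03  ]
scene lane_vial [(array([329.2, 238. ]), 0.3)] [ 0.4727 -0.0829  0.03  ]
scene follower_face [(array([329.7, 235. ]), 0.75)] [ 0.4806 -0.0954  0.03  ]
scene slot_corner [(array([329.8, 251.2]), 0.96)] [ 0.4351 -0.0344  0.03  ]
scene lane_end [(array([328.9, 253. ]), 0.9)] 
[... 1095 characters left out ...]
centre [] 
top lane_vial_centre [(array([276.4, 244.5]), 0.43)] [0.472 0.023 0.03 ]
top ptfe_tape [(array([173.8, 236.8]), 0.58)] [0.4935 0.255  0.03  ]
top union_brass [(array([243. , 237.2]), 0.66)] [0.4901 0.0986 0.03  ]
top crucible [(array([216.8, 253.7]), 0.56), (array([409.9, 243.4]), 0.45)] [0.4531 0.1567 0.03  ]
wrist 406.65435659649125 (array([ 0.2546, -0.494 ,  0.3723]), array([-0.3002, -0.1044, -0.9482]))
wrist magazine [] 
wrist grip_centre [] 
wrist new_vial [] 
wrist lane_vial [] 
wrist follower_face [] 
wrist slot_corner [] 
wrist lane_end [] 
wrist slot_pocket [] 
wrist new_vial_centre [] 
wrist lane_vial_centre [] 
wrist ptfe_tape [] 
wrist union_brass [] 
wrist crucible []
```

```bash
python3 - <<'E'
import cv2,numpy as np
a=cv2.imread('pics/scene0.png')[150:380,180:440]; b=cv2.imread('pics/top0.png')[190:310,150:450]
a=cv2.resize(a,None,fx=2.6,fy=2.6,interpolation=cv2.INTER_CUBIC)[:, :800]
b=cv2.resize(b,(800,320),interpolation=cv2.INTER_CUBIC)
cv2.imwrite('pics/a.png',a);cv2.imwrite('pics/b.png',b)
E
```

```text
(no output)
```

View pics/a.png

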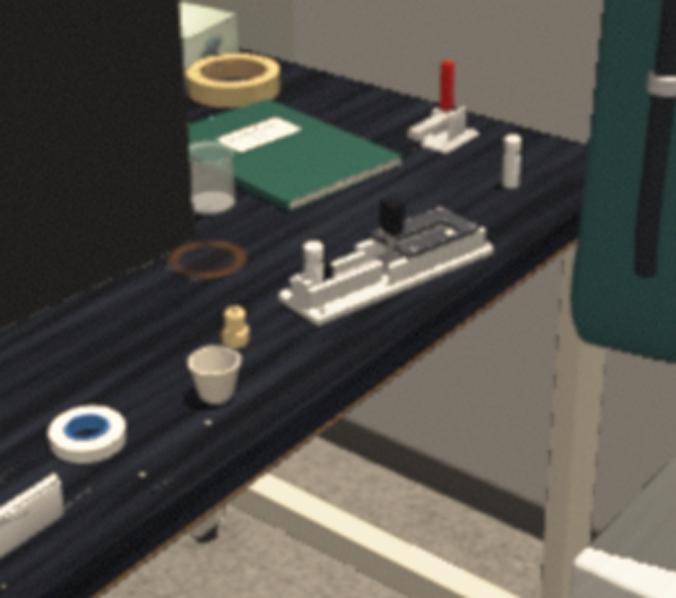

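View pics/b.png

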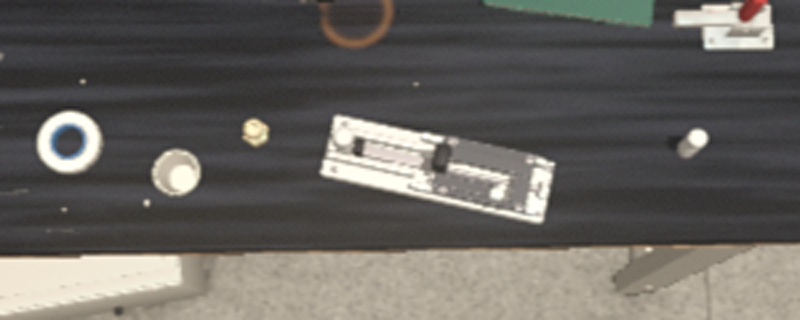

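```bash
python3 - <<'E'
from h import *
np.set_printoptions(precision=4,suppress=True)
p=grab('top')
for b in [(335,115),(320,175),(545,222),(555,160)]:
    print(atz(p,(150+b[0]/2.667,190+b[1]/2.667),0.008))
s=grab('scene')
# vial: foot/top in scene crop (512,188),(513,138)
print('vial foot',atz(s,(180+511/2.6,150+186/2.6),0.0),'top',atz(s,(180+513/2.6,150+138/2.6),0.049))
print('vial top from top',atz(p,(150+699/2.667,190+136/2.667),0.049),tri([(p,(410.2,243.1)),(s,(377.3,210.5))]))
st=telemetry.get_state();Rm=R.from_quat(st['tcp_rot']).as_matrix();print(Rm)
E
```

```text
[0.5035 0.0265 0.008 ]
[0.4507 0.0394 0.008 ]
[ 0.4069 -0.1526  0.008 ]
[ 0.4606 -0.1632  0.008 ]
vial foot [ 0.4658 -0.2729  0.    ] top [ 0.4678 -0.2757  0.049 ]
vial top from top [ 0.4711 -0.2793  0.049 ] [ 0.4704 -0.2803  0.0265]
[[ 0.9477  0.3191  0.    ]
 [ 0.3191 -0.9477 -0.0001]
 [ 0.      0.0001 -1.    ]]
```

>>> move_arm(rows="0 0 15 20 -17 3 8.5; 0 0 31 41.1 -34.3 6 5; 0 0 31 41.1 -34.3 6 5; 0 0 31 41.1 -34.3 6 5; 0 0 31 41.1 -34.3 6 5; 0 0 31 41.1 -34.3 6 5; 0 0 31 41.1 -34.3 6 5; 0 0 31 41.1 -34.3 6 5; 0 0 31 41.1 -34.3 6 5; 0 0 31 41.1 -34.3 6 5; 0 0 31 41.1 -34.3 6 5; 0 0 31 41.1 -34.3 6 5")

```text
time: 3.2
position: [0.433, -0.1009, 0.1765]
tcp_rot: [0.994, -0.108, 0.001, 0.0]
force: [0.3, -0.6, 0.2]
width: 0.583
```

```bash
python3 - <<'E'
from h import *
p=grab('wrist','w1.png'); import pickle; pickle.dump(p,open('w1.pkl','wb'))
E
```

```text
(no output)
```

View pics/w1.png

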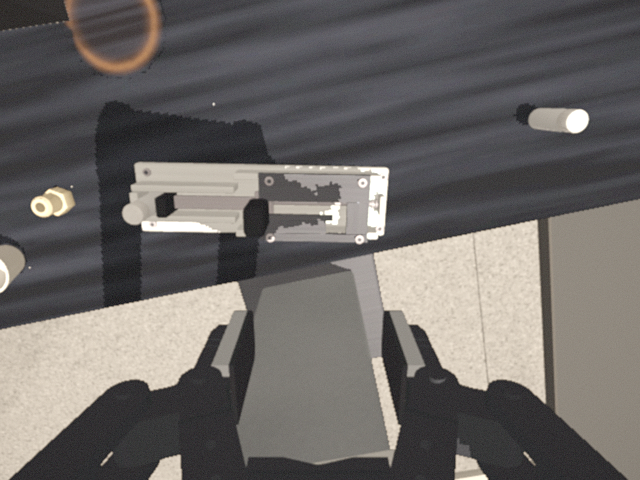

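The wrist view shows the magazine from (135,164) to (388,240), the grip at (256,217), the lane vial's cap at (133,213) and the loose vial at (560,120). I'm zooming in for the corners and the slot.

```bash
python3 - <<'E'
import cv2
a=cv2.imread('pics/w1.png')[150:260,120:400]
cv2.imwrite('pics/w1c.png',cv2.resize(a,(800,314),interpolation=cv2.INTER_CUBIC))
E
```

```text
(no output)
```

View pics/w1c.png

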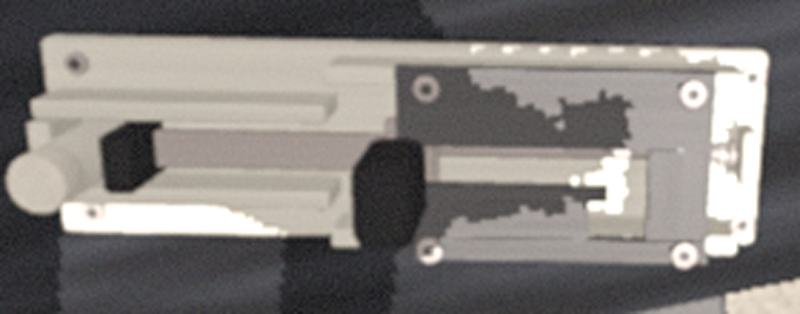

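```bash
cat >> h.py <<'E'
def mag2w(q,X):
    X=np.array(X,float).reshape(-1,3); c,s=np.cos(q[2]),np.sin(q[2])
    return np.c_[q[0]+c*X[:,0]-s*X[:,1], q[1]+s*X[:,0]+c*X[:,1], X[:,2]]
def w2mag(q,X):
    X=np.array(X,float).reshape(-1,3)-[q[0],q[1],0]; c,s=np.cos(q[2]),np.sin(q[2])
    return np.c_[c*X[:,0]+s*X[:,1], -s*X[:,0]+c*X[:,1], X[:,2]]
E
python3 - <<'E'
from h import *; import pickle
from scipy.optimize import least_squares
np.set_printoptions(precision=4,suppress=True)
p=pickle.load(open('w1.pkl','rb'))
C=lambda x,y:(120+x/2.857,150+y/2.857)
M=np.array([(97,-27,8),(-97,-27,8),(97,27,8)])/1000.
px=np.array([C(42,36),C(769,48),C(62,232)])
f=lambda q:(proj(p,mag2w(q,M))-px).ravel()
r=least_squares(f,[.4555,-.0625,1.349]); print(r.x,np.degrees(r.x[2]),r.fun)
q=r.x; np.save('q.npy',q)
for n,c,z in [('vialtop',(38,182),.057),('gripbase mid',(390,240),.042),('griptop',(378,150),.072),('slot y-',(500,150),.032),('slot y+',(500,183),.032),('slotend',(648,165),.032),('slotend2',(648,220),.032),('pocketfront',(590,220),.032),('pocketside',(615,238),.032),('shoe bottom',(103,188),.011),('plate TL',(397,66),.032),('plate BR',(704,264),.032)]:
    print(n,1000*w2mag(q,atz(p,C(*c),z)))
print('vial',atz(p,(574,121),.049),atz(p,(532,121),0.0),r.cost)
print('reproj grip', (proj(p,mag2w(q,[(-.009,0,.042),(-.009,0,.072)]))-[120,150])*2.857)
E
```

```text
[ 0.4545 -0.0617  1.3376] 76.63941558924375 [-1.2193  0.1234  0.638   0.2085  0.6171 -0.2205]
vialtop [[79.6556 -0.4541 57.    ]]
gripbase mid [[ 0.6621 17.138  42.    ]]
griptop [[ -1.9675 -12.9214  72.    ]]
slot y- [[-26.3155  -3.9376  32.    ]]
slot y+ [[-26.3021   4.6481  32.    ]]
slotend [[-63.7836  -0.6754  32.    ]]
slotend2 [[-64.3628  13.8418  32.    ]]
pocketfront [[-49.4407  14.0885  32.    ]]
pocketside [[-56.0213  18.8358  32.    ]]
shoe bottom [[83.3969 13.4314 11.    ]]
plate TL [[ -0.9922 -24.6572  32.    ]]
plate BR [[-79.4355  25.5547  32.    ]]
vial [ 0.4694 -0.2755  0.049 ] [ 0.4679 -0.2732  0.    ] 1.1910223809594522
reproj grip [[427.1985 173.9495]
 [411.9955 207.8239]]
```

```bash
python3 - <<'E'
from h import *; import pickle
np.set_printoptions(precision=4,suppress=True)
p=pickle.load(open('w1.pkl','rb'));q=np.load('q.npy')
C=lambda x,y:(120+x/2.857,150+y/2.857)
q[:2]=mag2w(q,[(.007,0,0)])[0,:2]; np.save('q.npy',q); print(q)
print('cam',w2mag(q,ray(p,(320,240))[0])*1000)
for gx in (-9,-11,-14):
  B=[(gx+a,b,z) for z in (42,72) for a in(7,-7) for b in (-10,10)]
  print(gx,((proj(p,mag2w(q,np.array(B)/1000))-[120,150])*2.857).round().tolist())
s=telemetry.get_state();print(s['position'],1000*w2mag(q,s['position']),s['joint_positions'])
g=mag2w(q,[(-.010,0,.048)])[0]; Rm=R.from_quat(s['tcp_rot']).as_matrix(); print('tool shift cm',100*Rm.T@(g-s['position']), 'tool y angle',np.degrees(np.arctan2(Rm[1,1],Rm[0,1])),np.degrees(q[2])-180)
E
```

```text
[ 0.4562 -0.0549  1.3376]
cam [[-48.4807 -71.4604 318.6634]]
-9 [[368.0, 133.0], [372.0, 212.0], [426.0, 134.0], [428.0, 213.0], [346.0, 163.0], [350.0, 250.0], [411.0, 164.0], [413.0, 251.0]]
-11 [[377.0, 133.0], [380.0, 212.0], [435.0, 134.0], [436.0, 213.0], [356.0, 163.0], [359.0, 250.0], [420.0, 164.0], [422.0, 251.0]]
-14 [[389.0, 133.0], [392.0, 213.0], [447.0, 134.0], [448.0, 213.0], [369.0, 163.0], [373.0, 250.0], [434.0, 164.0], [436.0, 251.0]]
[ 0.4358 -0.0938  0.1753] [[-42.4766  10.8698 175.3284]] [-0.345  -0.131   1.6957  0.0078  1.5767  1.4336]
tool shift cm [ 1.1533 -3.1206 12.7588] tool y angle -101.9029313180811 -103.36058441075625
```

>>> move_arm(rows="0 0 1.5 1.1 -3.1 5 5; 0 0 1.5 1.1 -3.1 9 5; 0 0 1.5 1.1 -3.1 11 5; 0 0 1.5 1.1 -3.1 12.5 5; 0 0 1.5 1.1 -3.1 13.3 5; 0 0 1.5 1.1 -3.1 13.3 5; 0 0 1.5 1.1 -3.1 13.3 5; 0 0 1.5 1.1 -3.1 13.3 5", grip_force=12)

```text
time: 3.92
position: [0.4549, -0.0656, 0.0447]
tcp_rot: [0.993, -0.117, 0.003, -0.003]
force: [0.2, -0.8, 0.3]
width: 0.585
```

```bash
python3 - <<'E'
from h import *
p=grab('wrist'); cv2.imwrite('pics/w2.png',cv2.cvtColor(p['frame'],cv2.COLOR_RGB2BGR)[100:480])
s=telemetry.get_state();q=np.load('q.npy');print(s['position'],1000*w2mag(q,s['position']),s['time'])
E
```

```text
[ 0.45502091 -0.06561171  0.04488902] [[-10.65107895  -1.3538141   44.88902125]] 3.9667
```

View pics/w2.png

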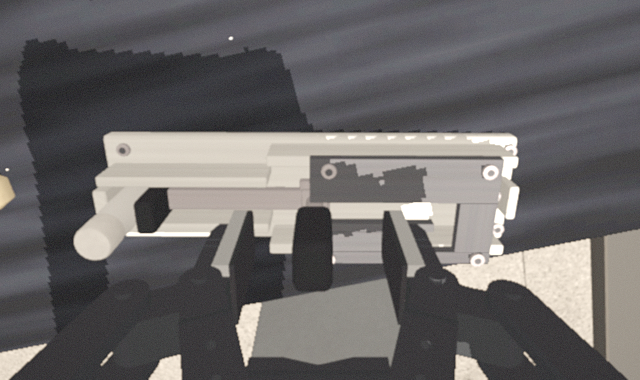

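The fingers straddle the grip, which is at (313,245 in the crop) and centred between the pads at 235 and 400. I'm closing gently.

>>> move_arm(rows="0 0 0 -0.1 0 0.1 3; 0 0 0 -0.1 0 0.1 1.2; 0 0 0 -0.1 0 0.1 1.2; 0 0 0 -0.1 0 0.1 1.2; 0 0 0 -0.1 0 0.1 1.2; 0 0 0 -0.1 0 0.1 1.2; 0 0 0 -0.1 0 0.1 1.2; 0 0 0 -0.1 0 0.1 1.2", grip_force=12)

```text
time: 4.63
position: [0.4549, -0.0652, 0.045]
tcp_rot: [0.993, -0.117, 0.004, -0.004]
force: [0.1, 2.8, 5.7]
width: 0.157
```

>>> move_arm(rows="0 0 0 0 0.3 0 1.2; 0 0 0 0 0.8 0 1.2; 0 0 0 0 1.3 0 1.2; 0 0 0 0 1.8 0 1.2; 0 0 0 0 2.3 0 1.2; 0 0 0 0 2.8 0 1.2; 0 0 0 0 3.2 0 1.2; 0 0 0 0 3.6 0 1.2; 0 0 0 0 3.9 0 1.2; 0 0 0 0 4.1 0 1.2; 0 0 0 0 4.3 0 1.2; 0 0 0 0 4.4 0 1.2")

```text
time: 5.63
position: [0.4446, -0.1084, 0.045]
tcp_rot: [0.993, -0.117, 0.004, -0.004]
force: [-0.2, 4.7, 6.4]
width: 0.161
```

```bash
cat > st.py <<'E'
from h import *
np.set_printoptions(precision=2,suppress=True)
s=telemetry.get_state();q=np.load('q.npy');c,n=np.cos(q[2]),np.sin(q[2])
f=s['force'];print('mag tcp',1000*w2mag(q,s['position']),'F mag',[c*f[0]+n*f[1],-n*f[0]+c*f[1],f[2]],'w',s['width']*85,'t',s['time'])
Rm=R.from_quat(s['tcp_rot']).as_matrix();print('tilt deg (tool z in mag)',np.degrees(w2mag([0,0,q[2]],Rm[:,2])),'toolx yaw',np.degrees(np.arctan2(Rm[1,0],Rm[0,0])-q[2])+90)
E
python3 st.py
```

```text
mag tcp [[-54.71  -1.07  45.02]] F mag [np.float64(4.518839341276586), np.float64(1.327231647839076), np.float64(6.411888130324066)] w 13.654602939998744 t 5.6333
tilt deg (tool z in mag) [[  0.48  -0.44 -57.29]] toolx yaw -0.10492146818479853
```

>>> move_arm(rows="0 0 0 0 0.2 0 1.2; 0 0 0 0 0.35 0 1.2; 0 0 0 0 0.5 0 1.2; 0 0 0 0 0.6 0 1.2; 0 0 0 0 0.65 0 1.2; 0 0 0 0 0.65 0 1.2")

```text
time: 6.13
position: [0.443, -0.1149, 0.0451]
tcp_rot: [0.993, -0.117, 0.004, -0.004]
force: [0.1, 3.8, 5.0]
width: 0.159
```

```bash
python3 st.py
```

```text
mag tcp [[-61.4   -1.06  45.06]] F mag [np.float64(3.705196679306029), np.float64(0.785739978729342), np.float64(4.9981061024458855)] w 13.498396056677098 t 6.1333
tilt deg (tool z in mag) [[  0.47  -0.44 -57.29]] toolx yaw -0.11230555461418135
```

Now feeling for the end in small steps.

>>> move_arm(rows="0 0 0 0 0.07 0 1.2; 0 0 0 0 0.14 0 1.2; 0 0 0 0 0.2 0 1.2; 0 0 0 0 0.2 0 1.2")

```text
time: 6.47
position: [0.4425, -0.1169, 0.0451]
tcp_rot: [0.993, -0.117, 0.004, -0.004]
force: [0.5, 3.8, 4.9]
width: 0.159
```

>>> move_arm(rows="0 0 0 0 0.05 0 1.2; 0 0 0 0 0.1 0 1.2; 0 0 0 0 0.1 0 1.2")

```text
time: 6.72
position: [0.4423, -0.118, 0.045]
tcp_rot: [0.993, -0.117, 0.004, -0.004]
force: [-0.1, 4.1, 4.6]
width: 0.159
```

>>> move_arm(rows="0 0 0 0 0.05 0 1.2; 0 0 0 0 0.1 0 1.2; 0 0 0 0 0.1 0 1.2")

```text
time: 6.97
position: [0.442, -0.119, 0.045]
tcp_rot: [0.993, -0.117, 0.004, -0.004]
force: [0.2, 4.2, 4.6]
width: 0.161
```

>>> move_arm(rows="0 0 0 0 0.05 0 1.2; 0 0 0 0 0.1 0 1.2; 0 0 0 0 0.1 0 1.2")

```text
time: 7.22
position: [0.4418, -0.1201, 0.045]
tcp_rot: [0.993, -0.117, 0.004, -0.004]
force: [-1.2, 4.0, 3.6]
width: 0.158
```

>>> move_arm(rows="0 0 0 0 0.05 0 1.2; 0 0 0 0 0.1 0 1.2; 0 0 0 0 0.1 0 1.2")

```text
time: 7.47
position: [0.4417, -0.1205, 0.0451]
tcp_rot: [0.993, -0.117, 0.004, -0.004]
force: [0.1, 5.6, 5.2]
width: 0.161
```

>>> move_arm(rows="0 0 0 0 0.07 0 1.2; 0 0 0 0 0.07 0 1.2; 0 0 0 0 0.07 0 1.2")

```text
time: 7.72
position: [0.4417, -0.1205, 0.045]
tcp_rot: [0.993, -0.117, 0.004, -0.005]
force: [1.0, 6.9, 5.5]
width: 0.165
```

```bash
python3 st.py
```

```text
mag tcp [[-67.17  -1.04  45.04]] F mag [np.float64(6.951602174550152), np.float64(0.5941124606263304), np.float64(5.544573577198385)] w 14.048407591310742 t 7.7167
tilt deg (tool z in mag) [[  0.62  -0.44 -57.29]] toolx yaw -0.1204503433490487
```

>>> move_arm(rows="0 0 0 0 -0.07 0 1.2; 0 0 0 -0.1 -0.07 0 1.2; 0 0 0 -0.3 -0.07 0 1.2; 0 0 0 -0.5 -0.07 0 1.2; 0 0 0 -0.7 -0.07 0 1.2; 0 0 0 -0.7 -0.07 0 1.2")

```text
time: 8.22
position: [0.4347, -0.1182, 0.045]
tcp_rot: [0.993, -0.117, 0.004, -0.005]
force: [0.5, 3.7, 3.9]
width: 0.161
```

```bash
python3 st.py
```

```text
mag tcp [[-66.55   6.3   45.04]] F mag [np.float64(3.680628391387611), np.float64(0.3994023656537505), np.float64(3.910240971039416)] w 13.689956075604163 t 8.2167
tilt deg (tool z in mag) [[  0.61  -0.43 -57.29]] toolx yaw -0.12317631902536164
```

>>> move_arm(rows="0 0 0 -0.2 0 0 1.2; 0 0 0 -0.4 0 0 1.2; 0 0 0 -0.55 0 0 1.2; 0 0 0 -0.65 0 0 1.2; 0 0 0 -0.7 0 0 1.2; 0 0 0 -0.7 0 0 1.2")

```text
time: 8.72
position: [0.4277, -0.1166, 0.0451]
tcp_rot: [0.993, -0.117, 0.004, -0.005]
force: [0.5, 3.6, 4.2]
width: 0.157
```

```bash
python3 st.py
```

```text
mag tcp [[-66.58  13.43  45.05]] F mag [np.float64(3.6461645272824112), np.float64(0.3956569437875373), np.float64(4.240094808475184)] w 13.370214628967869 t 8.7167
tilt deg (tool z in mag) [[  0.61  -0.43 -57.29]] toolx yaw -0.12552794102290932
```

>>> move_arm(rows="0 0 0 0 -0.1 0 1.2; 0 0 0 0 -0.2 0 1.2; 0 0 0 0 -0.3 0 1.2; 0 0 0 0 -0.4 0 1.2; 0 0 0 0 -0.5 0 1.2; 0 0 0 0 -0.55 0 1.2; 0 0 0 0 -0.55 0 1.2")

```text
time: 9.3
position: [0.429, -0.1111, 0.0451]
tcp_rot: [0.993, -0.117, 0.004, -0.005]
force: [1.4, 3.5, 4.1]
width: 0.161
```

```bash
python3 st.py
```

```text
mag tcp [[-60.89  13.42  45.06]] F mag [np.float64(3.7189220563318353), np.float64(-0.5389523293618403), np.float64(4.120747324635067)] w 13.716691497592063 t 9.3
tilt deg (tool z in mag) [[  0.61  -0.43 -57.29]] toolx yaw -0.11688118602006625
```

>>> move_arm(rows="0 0 0 0 -0.05 0 1.2; 0 0 0 0 -0.08 0 1.2; 0 0 0 0 -0.08 0 1.2")

```text
time: 9.55
position: [0.4292, -0.1102, 0.045]
tcp_rot: [0.993, -0.117, 0.004, -0.005]
force: [2.0, 3.5, 2.1]
width: 0.158
```

```bash
python3 st.py
```

```text
mag tcp [[-60.03  13.44  45.05]] F mag [np.float64(3.863158646741061), np.float64(-1.1057624175526901), np.float64(2.076310619302315)] w 13.416982108665712 t 9.55
tilt deg (tool z in mag) [[  0.62  -0.42 -57.29]] toolx yaw -0.11182108948851521
```

>>> move_arm(rows="0 0 0 0.02 -0.05 0 1.2; 0 0 0 0.02 -0.08 0 1.2; 0 0 0 0.02 -0.08 0 1.2")

```text
time: 9.8
position: [0.4293, -0.1099, 0.045]
tcp_rot: [0.993, -0.117, 0.004, -0.004]
force: [-0.1, 1.1, 3.8]
width: 0.158
```

```bash
python3 st.py
```

```text
mag tcp [[-59.66  13.42  45.04]] F mag [np.float64(1.0318970953002964), np.float64(0.30584992429257585), np.float64(3.816405720023141)] w 13.456988787519249 t 9.8
tilt deg (tool z in mag) [[  0.56  -0.4  -57.29]] toolx yaw -0.11385829405014647
```

>>> move_arm(rows="0 0 0 0 0 0 1.6; 0 0 0 0 0 0 2.2; 0 0 0 0 0 0 3.5; 0 0 0 0 0 0 4.5; 0 0 0 0 0 0 4.5; 0 0 0 0 0 -2 4.5; 0 0 0 0 0 -5 4.5; 0 0 0 0 0 -8 4.5; 0 0 0 0 0 -8 4.5; 0 0 0 0 0 -8 4.5")

```text
time: 10.63
position: [0.43, -0.1112, 0.1273]
tcp_rot: [0.993, -0.117, 0.006, -0.004]
force: [-0.3, -0.5, -0.8]
width: 0.524
```

```bash
python3 - <<'E'
from h import *
np.set_printoptions(precision=4,suppress=True)
p=grab('wrist'); cv2.imwrite('pics/w3.png',cv2.cvtColor(p['frame'],cv2.COLOR_RGB2BGR))
q=np.load('q.npy')
s=telemetry.get_state();Rm=R.from_quat(s['tcp_rot']).as_matrix()
print(s['position'],s['joint_positions'],s['width'],Rm)
r=nets.spot_in(p,'new_vial'); print(r); print(nets.spot_in(p,'grip'))
print(proj(p,[(.469,-.275,.049),(.469,-.275,0)]))
print('pred grip hooked',proj(p,mag2w(q,[(-.059,.0145,.072),(-.059,.0145,.042),(-.009,0,.057)])))
d=np.array([.469,-.275,.12])-s['position']; print('to vial cm',100*Rm.T@d)
E
```

```text
[ 0.4288 -0.1107  0.1254] [-0.3886 -0.114   1.7816  0.0106  1.4675  1.4163] 0.5244210165720441 [[ 0.9724 -0.2329  0.0101]
 [-0.233  -0.9725  0.0073]
 [ 0.0081 -0.0095 -0.9999]]
[{'at': [589.2, 118.5], 'conf': 0.97}]
[{'at': [315.4, 266.3], 'conf': 0.97}]
[[609.4388 120.2185]
 [557.3661 118.1142]]
pred grip hooked [[315.6106 276.0439]
 [316.3069 256.4363]
 [225.4405 241.0747]]
to vial cm [ 7.7308 15.0498  0.4583]
```

View pics/w3.png

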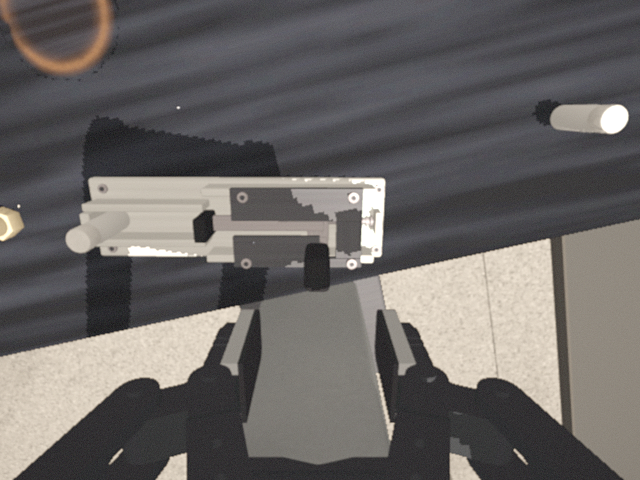

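The follower is hooked: the shoe is back at (205,225) and the grip sits in the pocket at (315,266), where predicted. Next I'm going to the vial.

>>> move_arm(rows="0 0 -7 2 3 0 4.5; 0 0 -14 4 6 0 4.5; 0 0 -21 6 9 0 4.5; 0 0 -28 7.7 12 0 4.5; 0 0 -35 7.7 15 0.5 4.5; 0 0 -42 7.7 15 0.5 4.5; 0 0 -49 7.7 15 0.5 4.5; 0 0 -56 7.7 15 0.5 4.5; 0 0 -63 7.7 15 0.5 4.5; 0 0 -70 7.7 15 0.5 4.5; 0 0 -77 7.7 15 0.5 4.5; 0 0 -84 7.7 15 0.5 4.5")

```text
time: 11.78
position: [0.4666, -0.2733, 0.1151]
tcp_rot: [0.815, 0.58, 0.005, -0.004]
force: [-0.4, 1.2, 0.0]
width: 0.524
```

```bash
cat > go.py <<'E'
from h import *
np.set_printoptions(precision=3,suppress=True)
def go(target,yawx):  # target world TCP, tool x world yaw (rad)
    s=telemetry.get_state();Rm=R.from_quat(s['tcp_rot']).as_matrix()
    c,n=np.cos(yawx),np.sin(yawx); D=np.array([[c,n,0],[n,-c,0],[0,0,-1.]])
    print('pos',s['position'],'t',s['time'],'rot deg',np.degrees(R.from_matrix(Rm.T@D).as_rotvec()),'shift cm',100*Rm.T@(np.array(target)-s['position']))
E
python3 - <<'E'
from go import *
p=grab('wrist','w4.png'); q=np.load('q.npy')
go((.469,-.275,.12),q[2])
r=nets.spot_in(p,'new_vial'); print(r[:1]); print(proj(p,[(.469,-.275,.049),(.469,-.275,0.0245),(.469,-.275,0)]))
if r: print(atz(p,r[0]['at'],.0245))
E
```

```text
pos [ 0.467 -0.273  0.115] t 11.8333 rot deg [-0.013 -0.673 -5.562] shift cm [-0.083  0.278 -0.49 ]
[{'at': [324.5, 258.5], 'conf': 0.86}]
[[324.316 267.684]
 [323.763 252.777]
 [323.305 240.426]]
[ 0.468 -0.279  0.024]
```

View pics/w4.png

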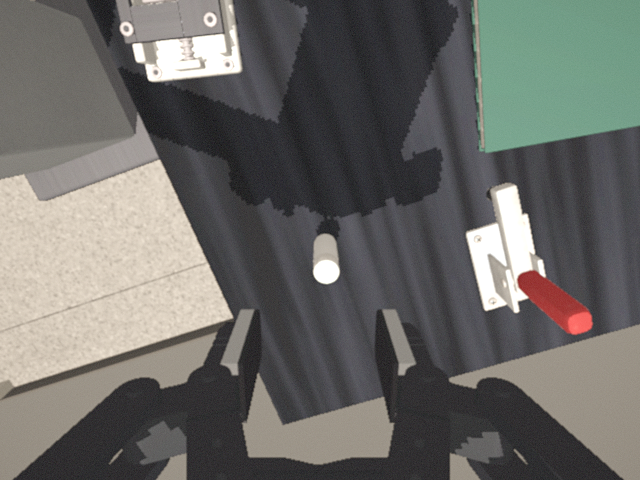

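The vial's cap is at (326,270) against a predicted (324,268), so the estimate is good. I'm descending.

>>> move_arm(rows="0 -0.7 -5.6 -0.2 0.3 2 4.5; 0 -0.7 -5.6 -0.2 0.3 5 4.5; 0 -0.7 -5.6 -0.2 0.3 7.5 4.5; 0 -0.7 -5.6 -0.2 0.3 9 4.5; 0 -0.7 -5.6 -0.2 0.3 9 4.5; 0 -0.7 -5.6 -0.2 0.3 9 3; 0 -0.7 -5.6 -0.2 0.3 9 2.2; 0 -0.7 -5.6 -0.2 0.3 9 1.2; 0 -0.7 -5.6 -0.2 0.3 9 1.2; 0 -0.7 -5.6 -0.2 0.3 9 1.2; 0 -0.7 -5.6 -0.2 0.3 9 1.2; 0 -0.7 -5.6 -0.2 0.3 9 1.2", grip_force=20)

```text
time: 12.88
position: [0.4701, -0.2758, 0.0268]
tcp_rot: [0.787, 0.616, 0.0, 0.002]
force: [-0.5, 0.1, 4.9]
width: 0.155
```

```bash
python3 st.py; python3 - <<'E'
from go import *
q=np.load('q.npy'); go(telemetry.get_state()['position'],q[2])
E
```

```text
mag tcp [[-211.71  -64.62   26.82]] F mag [np.float64(-0.006481432059086981), np.float64(0.5027058516509233), np.float64(4.911480627918319)] w 13.193464477446366 t 12.8833
tilt deg (tool z in mag) [[ -0.1   -0.16 -57.3 ]] toolx yaw 89.46350584495346
pos [ 0.47  -0.276  0.027] t 12.8833 rot deg [ 0.157  0.103 -0.536] shift cm [0. 0. 0.]
```

```bash
python3 - <<'E'
from go import *
q=np.load('q.npy'); go(mag2w(q,[(.050,0,.135)])[0],q[2])
E
```

```text
pos [ 0.47  -0.276  0.027] t 12.8833 rot deg [ 0.157  0.103 -0.536] shift cm [ 26.09   -6.677 -10.883]
```

>>> move_arm(rows="0 0 0 0 0 -1 1.2; 0 0 0 0 0 -4 1.2; 0 0 0 0 0 -8 1.2; 0 0 -0.5 2 -1 -11 1.2; 0 0 -0.5 5 -2 -11 1.2; 0 0 -0.5 9 -3 -11 1.2; 0 0 -0.5 13 -4 -11 1.2; 0 0 -0.5 17 -5 -11 1.2; 0 0 -0.5 21 -6 -11 1.2; 0 0 -0.5 24 -6.5 -11 1.2; 0 0 -0.5 26 -6.7 -11 1.2; 0 0 -0.5 26 -6.7 -11 1.2")

```text
time: 13.88
position: [0.467, -0.0034, 0.1366]
tcp_rot: [0.783, 0.622, 0.001, 0.001]
force: [-0.7, -0.6, -0.4]
width: 0.162
```

```bash
python3 st.py; python3 - <<'E'
from go import *
q=np.load('q.npy'); go(mag2w(q,[(.050,0,.135)])[0],q[2])
p=grab('wrist','w5.png'); import pickle; pickle.dump(p,open('w5.pkl','wb'))
print(nets.spot_in(p,'new_vial')[:2],nets.spot_in(p,'lane_vial')[:2])
a=p['frame'][:,:,::-1]; cv2.imwrite('pics/w5.png',a)
E
```

```text
mag tcp [[ 52.64   1.37 136.62]] F mag [np.float64(-0.7527234550401085), np.float64(0.5205484912626293), np.float64(-0.40603377039186267)] w 13.729458467984403 t 13.8833
tilt deg (tool z in mag) [[  0.01  -0.15 -57.3 ]] toolx yaw 90.25161371883284
pos [ 0.467 -0.003  0.137] t 13.8833 rot deg [ 0.147 -0.009  0.252] shift cm [-0.264  0.136  0.163]
[{'at': [317.1, 334.9], 'conf': 0.72}] [{'at': [319.8, 213.7], 'conf': 0.83}]
```

View pics/w5.png

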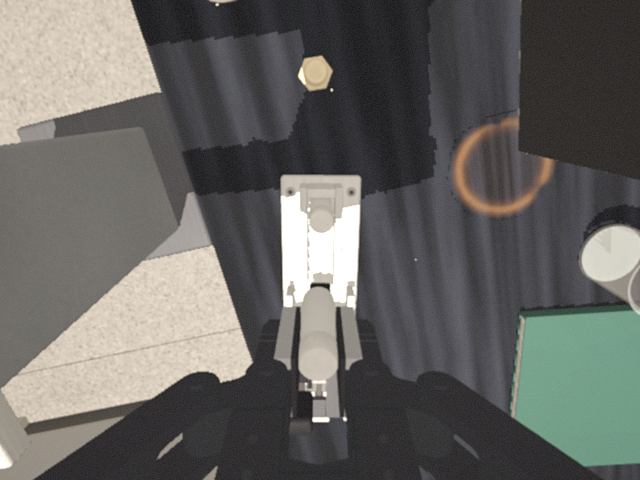

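```bash
python3 - <<'E'
from go import *; import pickle
p=pickle.load(open('w5.pkl','rb')); q=np.load('q.npy'); s=telemetry.get_state(); t=w2mag(q,s['position'])[0]
a=np.linspace(0,2*np.pi,60)
for dx in (-.002,0,.002):
  for z,r,n in((.110,.0074,'foot'),(.159,.0072,'cap')):
    P=proj(p,mag2w(q,np.c_[t[0]+dx+r*np.cos(a),t[1]+r*np.sin(a),0*a+z])); print(dx,n,'u',P[:,0].min(),P[:,0].max(),'v',P[:,1].min(),P[:,1].max())
P=proj(p,mag2w(q,np.c_[.0726+.0072*np.cos(a),.0072*np.sin(a),0*a+.057])); print('lanevial cap',P.min(0),P.max(0))
print('base corners',proj(p,mag2w(q,[(.090,-.027,.008),(.090,.027,.008)])),'walls y',proj(p,mag2w(q,[(.05,-.0139,.026),(.05,-.0089,.026),(.05,.0089,.026),(.05,.0139,.026)])))
c=cv2.imread('pics/w5.png')[165:400,260:380]; cv2.imwrite('pics/w5c.png',cv2.resize(c,None,fx=2.5,fy=2.5,interpolation=cv2.INTER_CUBIC))
E
```

```text
-0.002 foot u 305.42754623947303 337.27155416707967 v 294.27359189719584 322.7281473531028
-0.002 cap u 302.2653457261992 343.3139728354129 v 357.835548437894 392.32800824704304
0 foot u 305.40242027586714 337.356657665986 v 290.31264223249116 318.96466421359617
0 cap u 302.2174963923756 343.45458706152 v 352.8583473527642 387.6685445390689
0.002 foot u 305.37711972494134 337.4423523568227 v 286.3238054513674 315.1753566449129
0.002 cap u 302.16920555098466 343.59649832004806 v 347.83443251033543 382.96677790143576
lanevial cap [308.569 211.045] [333.951 235.459]
base corners [[361.171 177.968]
 [280.203 177.667]] walls y [[341.699 243.379]
 [334.092 243.355]
 [307.005 243.268]
 [299.394 243.243]]
```

View pics/w5c.png

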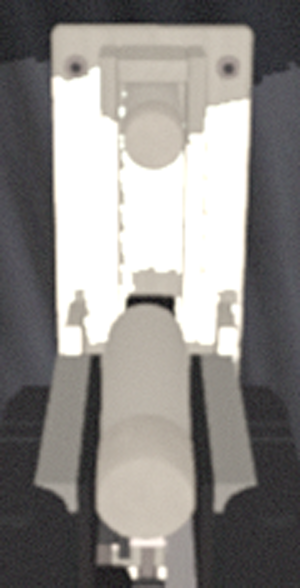

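>>> move_arm(rows="0 0 0.3 -0.1 0.15 2 1.2; 0 0 0.3 -0.2 0.3 4 1.2; 0 0 0.3 -0.3 0.3 6 1.2; 0 0 0.3 -0.3 0.3 7.3 1.2; 0 0 0.3 -0.3 0.3 7.8 1.2; 0 0 0.3 -0.3 0.3 7.8 1.2; 0 0 0.3 -0.3 0.3 7.8 1.2")

```text
time: 14.62
position: [0.4698, -0.0121, 0.0589]
tcp_rot: [0.787, 0.617, -0.0, 0.002]
force: [-0.7, 0.5, 0.0]
width: 0.157
```

```bash
python3 st.py; python3 - <<'E'
from go import *; import pickle
p=grab('wrist'); pickle.dump(p,open('w6.pkl','wb')); q=np.load('q.npy'); s=telemetry.get_state(); t=w2mag(q,s['position'])[0]
a=np.linspace(0,2*np.pi,60); z=t[2]-.0268
P=proj(p,mag2w(q,np.c_[t[0]+.0074*np.cos(a),t[1]+.0074*np.sin(a),0*a+z])); print('foot u',P[:,0].min(),P[:,0].max(),'v',P[:,1].min())
P=proj(p,mag2w(q,np.c_[.0726+.0072*np.cos(a),.0072*np.sin(a),0*a+.057])); print('lanevial cap',P.min(0),P.max(0))
for x in (.05,.06):print('walls y',proj(p,mag2w(q,[(x,-.0139,.026),(x,-.0089,.026),(x,.0089,.026),(x,.0139,.026)])).tolist())
c=p['frame'][150:410,240:400,::-1]; cv2.imwrite('pics/w6c.png',cv2.resize(c,None,fx=2.3,fy=2.3,interpolation=cv2.INTER_CUBIC))
E
```

```text
mag tcp [[44.79 -3.38 58.86]] F mag [np.float64(0.3312714037615295), np.float64(0.7562400536773718), np.float64(0.02253719591158571)] w 13.311263747192864 t 14.6167
tilt deg (tool z in mag) [[ -0.15  -0.18 -57.3 ]] toolx yaw 89.60087280736916
foot u 304.06606743935515 336.33241981762376 v 282.3683000215052
lanevial cap [291.232 242.792] [329.138 278.086]
walls y [[341.39850583549145, 280.970813245333], [330.75811185246107, 281.0527173856997], [292.87828099859667, 281.3442963430456], [282.2378711311342, 281.4262006056823]]
walls y [[341.6546875292055, 261.1718515561969], [330.8281541010601, 261.25518520259624], [292.28566582469193, 261.5518532090905], [281.4591159514992, 261.6351869820701]]
```

View pics/w6c.png

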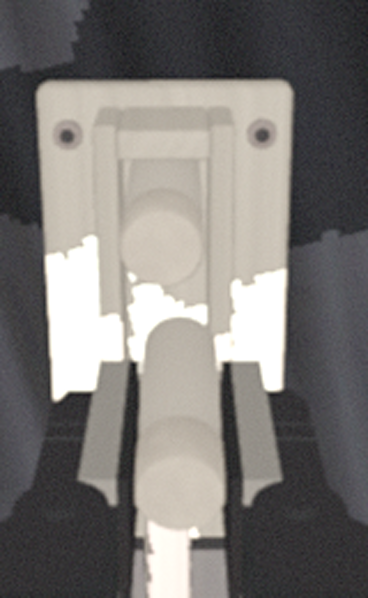

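>>> move_arm(rows="0 0 0 0.2 -0.15 0 1.2; 0 0 0 0.4 -0.31 0 1.2; 0 0 0 0.4 -0.31 0 1.2; 0 0 0 0.4 -0.31 0 1.2; 0 0 0 0.4 -0.31 0 1.2; 0 0 0 0.4 -0.31 0 1.2; 0 0 0 0.4 -0.31 0 1.2")

```text
time: 15.25
position: [0.4683, -0.0073, 0.0595]
tcp_rot: [0.787, 0.618, 0.0, 0.003]
force: [-0.3, -0.9, 0.2]
width: 0.159
```

```bash
python3 st.py; python3 - <<'E'
from go import *; import pickle
p=grab('wrist'); pickle.dump(p,open('w7.pkl','wb')); q=np.load('q.npy'); s=telemetry.get_state(); t=w2mag(q,s['position'])[0]
a=np.linspace(0,2*np.pi,60); z=t[2]-.0268
P=proj(p,mag2w(q,np.c_[t[0]+.0074*np.cos(a),t[1]+.0074*np.sin(a),0*a+z])); print('foot u',P[:,0].min(),P[:,0].max(),'v',P[:,1].min())
for x in (.05,.06):print('walls y',proj(p,mag2w(q,[(x,-.0139,.026),(x,-.0089,.026),(x,.0089,.026),(x,.0139,.026)])).tolist())
c=p['frame'][200:350,250:390,::-1]; cv2.imwrite('pics/w7c.png',cv2.resize(c,None,fx=4,fy=4,interpolation=cv2.INTER_CUBIC))
E
```

```text
mag tcp [[49.1  -0.78 59.52]] F mag [np.float64(-0.9711136760002809), np.float64(0.12149005631891444), np.float64(0.22482111531396215)] w 13.540720249210192 t 15.25
tilt deg (tool z in mag) [[ -0.14  -0.27 -57.29]] toolx yaw 89.6308899190317
foot u 302.91018237784454 335.0519113722487 v 282.26516545107484
walls y [[346.6250645820161, 288.6869551518864], [336.09717901858016, 288.770003690344], [298.61100831349626, 289.0657109024589], [288.07924697854617, 289.1487900146872]]
walls y [[346.97929759908806, 269.2318005168785], [336.2692928634391, 269.3154870847715], [298.1345371567314, 269.61346704848813], [287.4205213746126, 269.6971849581705]]
```

View pics/w7c.png

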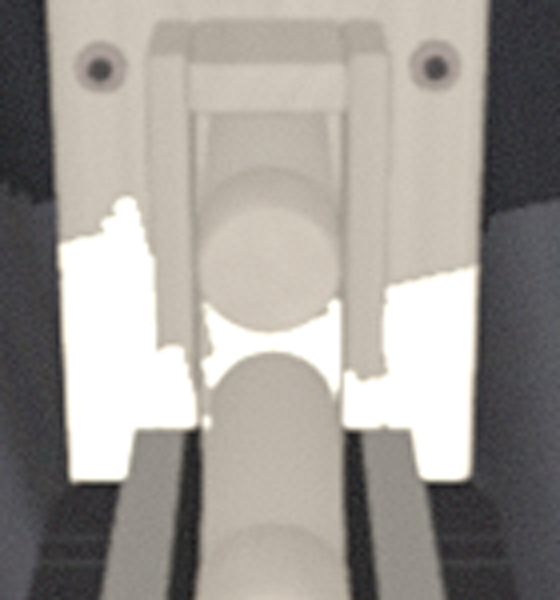

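The vial's foot (centre 272) sits over the lane (centre about 270.5), within 0.3 mm. I'm lowering gently.

>>> move_arm(rows="0 0 0 0 0 0.3 1.2; 0 0 0 0 0 0.6 1.2; 0 0 0 0 0 0.9 1.2; 0 0 0 0 0 0.9 1.2")

```text
time: 15.63
position: [0.4675, -0.0073, 0.0493]
tcp_rot: [0.787, 0.617, -0.0, 0.002]
force: [-0.6, 0.0, 0.7]
width: 0.163
```

```bash
python3 st.py
```

```text
mag tcp [[48.95 -0.03 49.35]] F mag [np.float64(-0.11836970171367904), np.float64(0.6317203254954454), np.float64(0.7012711968755221)] w 13.814994623222683 t 15.6333
tilt deg (tool z in mag) [[ -0.16  -0.14 -57.3 ]] toolx yaw 89.62391243198826
```

>>> move_arm(rows="0 0 0 0 0 0.3 1.2; 0 0 0 0 0 0.6 1.2; 0 0 0 0 0 0.9 1.2; 0 0 0 0 0 1.2 1.2; 0 0 0 0 0 1.3 1.2; 0 0 0 0 0 1.3 1.2")

```text
time: 16.13
position: [0.4672, -0.0073, 0.0359]
tcp_rot: [0.787, 0.617, -0.001, 0.002]
force: [0.6, 0.2, 0.6]
width: 0.161
```

```bash
python3 st.py
```

```text
mag tcp [[48.88  0.24 35.87]] F mag [np.float64(0.283171268103781), np.float64(-0.5271009965695594), np.float64(0.6256402132940474)] w 13.681667629243215 t 16.1333
tilt deg (tool z in mag) [[ -0.16  -0.09 -57.3 ]] toolx yaw 89.62498389909629
```

>>> move_arm(rows="0 0 0 0 0 0.05 1.2; 0 0 0 0 0 0.1 1.2; 0 0 0 0 0 0.12 1.2; 0 0 0 0 0 0.12 1.2")

```text
time: 16.47
position: [0.4673, -0.0073, 0.0349]
tcp_rot: [0.787, 0.617, -0.0, 0.002]
force: [0.0, 0.2, -0.2]
width: 0.163
```

```bash
python3 st.py
```

```text
mag tcp [[48.9   0.12 34.86]] F mag [np.float64(0.2109189395759224), np.float64(0.01658115793698184), np.float64(-0.19842381981986373)] w 13.844497822368124 t 16.4667
tilt deg (tool z in mag) [[ -0.16  -0.11 -57.3 ]] toolx yaw 89.62295756849137
```

>>> move_arm(rows="0 0 0 0 0 0.05 1.2; 0 0 0 0 0 0.08 1.2; 0 0 0 0 0 0.08 1.2")

```text
time: 16.72
position: [0.4675, -0.0074, 0.0348]
tcp_rot: [0.787, 0.617, -0.0, 0.002]
force: [-1.7, 1.1, 5.9]
width: 0.161
```

```bash
python3 st.py
```

```text
mag tcp [[48.91 -0.02 34.79]] F mag [np.float64(0.7051406174001743), np.float64(1.9081293269985848), np.float64(5.914356827273955)] w 13.647278547635997 t 16.7167
tilt deg (tool z in mag) [[ -0.16  -0.13 -57.3 ]] toolx yaw 89.62627205214702
```

>>> move_arm(rows="0 0 0 0 0 -0.04 1.6; 0 0 0 0 0 -0.04 2; 0 0 0 0 0 -0.04 2.6; 0 0 0 0 0 -0.04 3.4; 0 0 0 0 0 -0.04 3.8; 0 0 0 0 0 -0.04 3.8; 0 0 0 0 0 -1 3.8; 0 0 0 0 0 -3 3.8; 0 0 0 0 0 -6 3.8; 0 0 0 0 0 -9 3.8; 0 0 0 0 0 -10 3.8; 0 0 0 0 0 -10 3.8")

```text
time: 17.72
position: [0.4699, -0.0073, 0.1392]
tcp_rot: [0.787, 0.618, 0.003, 0.005]
force: [0.2, -0.3, 0.7]
width: 0.446
```

```bash
python3 - <<'E'
from go import *
q=np.load('q.npy'); p=grab('wrist','w8.png')
a=np.linspace(0,2*np.pi,60)
for n in('new_vial','lane_vial','grip'): print(n,[(r['at'],r['conf']) for r in nets.spot_in(p,n)[:2]])
t=[.049,0]
print('pred vial',proj(p,mag2w(q,[(.049,0,.057),(.049,0,.0325),(.0726,0,.057),(.0726,0,.0325),(-.0595,.0145,.057)])))
# brightness outline: crop
cv2.imwrite('pics/w8c.png',cv2.resize(p['frame'][150:450,220:420,::-1],None,fx=2,fy=2,interpolation=cv2.INTER_CUBIC))
# next: target above hooked grip
go(mag2w(q,[(-.0590,.0134,.125)])[0],q[2]-np.pi/2)
E
```

```text
new_vial [([311.8, 248.1], 0.59)]
lane_vial [([315.7, 207.4], 0.9), ([294.3, 404.1], 0.16)]
grip [([292.1, 404.9], 0.89)]
pred vial [[313.579 255.306]
 [313.556 241.853]
 [313.158 216.585]
 [313.173 206.238]
 [293.768 405.578]]
pos [ 0.466 -0.007  0.133] t 17.9167 rot deg [ 0.074  0.213 89.626] shift cm [-10.81   -1.12    0.813]
```

>>> move_arm(rows="0 0 7 -1 0 0 4.5; 0 0 14 -2 0 0 4.5; 0 0 21 -4 0 0 4.5; 0 0 28 -6 -0.5 0 4.5; 0 0 35 -8 -0.5 0.3 4.5; 0 0 42 -10 -1 0.5 4.5; 0 0 49 -10.9 -1.1 0.8 4.5; 0 0 56 -10.9 -1.1 0.8 4.5; 0 0 63 -10.9 -1.1 0.8 4.5; 0 0 70 -10.9 -1.1 0.8 4.5; 0 0 77 -10.9 -1.1 0.8 4.5; 0 0 84 -10.9 -1.1 0.8 4.5")

```text
time: 18.92
position: [0.4282, -0.1098, 0.1228]
tcp_rot: [0.997, -0.071, -0.003, 0.001]
force: [0.4, -0.6, -0.2]
width: 0.524
```

>>> move_arm(rows="0 0 6 0 0 0 4.5; 0 0 6 0 0 0 4.5; 0 0 6 0 0 0 4.5")

```text
time: 19.17
position: [0.4271, -0.1094, 0.121]
tcp_rot: [0.993, -0.121, -0.005, 0.0]
force: [-0.1, 1.0, -0.2]
width: 0.528
```

```bash
python3 st.py; python3 - <<'E'
from go import *
q=np.load('q.npy'); go(mag2w(q,[(-.0605,.0134,.045)])[0],q[2]-np.pi/2)
p=grab('wrist','w9.png'); print(nets.spot_in(p,'grip')[:1],proj(p,mag2w(q,[(-.0595,.0145,.072),(-.0595,.0145,.057)])))
E
```

```text
mag tcp [[-59.66  15.66 121.02]] F mag [np.float64(0.9743043833667329), np.float64(0.3742439036586281), np.float64(-0.16092147136420643)] w 44.88442180603533 t 19.1667
tilt deg (tool z in mag) [[ -0.11   0.55 -57.29]] toolx yaw -0.5739483087132129
pos [ 0.427 -0.109  0.121] t 19.1667 rot deg [ 0.117  0.552 -0.573] shift cm [0.3   0.066 7.6  ]
[{'at': [315.7, 266.0], 'conf': 0.62}] [[317.501 273.105]
 [317.462 261.983]]
```

>>> move_arm(rows="0.1 0.5 -0.6 0.3 0.07 2 4.5; 0.1 0.5 -0.6 0.3 0.07 4 4.5; 0.1 0.5 -0.6 0.3 0.07 6 4.5; 0.1 0.5 -0.6 0.3 0.07 7.2 4.5; 0.1 0.5 -0.6 0.3 0.07 7.6 4.5; 0.1 0.5 -0.6 0.3 0.07 7.6 4.5; 0.1 0.5 -0.6 0.3 0.07 7.6 4.5", grip_force=12)

```text
time: 19.85
position: [0.4301, -0.1111, 0.0463]
tcp_rot: [0.993, -0.116, 0.001, 0.0]
force: [0.1, -0.6, -0.0]
width: 0.527
```

```bash
python3 st.py; python3 - <<'E'
from go import *
q=np.load('q.npy'); go(mag2w(q,[(-.0607,.0134,.045)])[0],q[2]-np.pi/2)
E
```

```text
mag tcp [[-60.68  12.33  46.34]] F mag [np.float64(-0.5375249910932108), np.float64(-0.24074744525829017), np.float64(-0.010213481119358325)] w 44.80780088112095 t 19.85
tilt deg (tool z in mag) [[ -0.04  -0.09 -57.3 ]] toolx yaw 0.030903346730156045
pos [ 0.43  -0.111  0.046] t 19.85 rot deg [ 0.036 -0.086  0.031] shift cm [-0.107  0.002  0.133]
```

>>> move_arm(rows="0 0 0 -0.1 0 0.1 3; 0 0 0 -0.1 0 0.1 2.2; 0 0 0 -0.1 0 0.1 1.8; 0 0 0 -0.1 0 0.1 1.6; 0 0 0 -0.1 0 0.1 1.4; 0 0 0 -0.1 0 0.1 1.3; 0 0 0 -0.1 0 0.1 1.2; 0 0 0 -0.1 0 0.1 1.2; 0 0 0 -0.1 0 0.1 1.2")

```text
time: 20.6
position: [0.4298, -0.1105, 0.046]
tcp_rot: [0.993, -0.116, 0.001, 0.0]
force: [1.6, 3.2, 5.4]
width: 0.16
```

```bash
python3 st.py
```

```text
mag tcp [[-60.2   12.82  46.01]] F mag [np.float64(3.5140246130391812), np.float64(-0.779528168262289), np.float64(5.357628048623307)] w 13.613444688325147 t 20.6
tilt deg (tool z in mag) [[  0.02  -0.16 -57.3 ]] toolx yaw 0.03410117087803144
```

>>> move_arm(rows="0 0 0 0 0.1 0 1.2; 0 0 0 0 0.2 0 1.2; 0 0 0 0 0.3 0 1.2; 0 0 0 0 0.4 0 1.2; 0 0 0 0 0.5 0 1.2; 0 0 0 0 0.58 0 1.2; 0 0 0 0 0.58 0 1.2")

```text
time: 21.18
position: [0.4284, -0.1164, 0.046]
tcp_rot: [0.993, -0.116, 0.001, 0.0]
force: [-0.7, 4.3, 3.9]
width: 0.162
```

```bash
python3 st.py
```

```text
mag tcp [[-66.22  12.83  46.05]] F mag [np.float64(4.062879216083331), np.float64(1.6518386886671048), np.float64(3.8731017169233)] w 13.75332729360283 t 21.1833
tilt deg (tool z in mag) [[  0.01  -0.16 -57.3 ]] toolx yaw 0.019804014680673276
```

>>> move_arm(rows="0 0 0 0 0.04 0 1.2; 0 0 0 0 0.06 0 1.2; 0 0 0 0 0.06 0 1.2")

```text
time: 21.43
position: [0.4282, -0.117, 0.046]
tcp_rot: [0.993, -0.116, 0.001, 0.0]
force: [0.3, 3.8, 3.5]
width: 0.162
```

```bash
python3 st.py
```

```text
mag tcp [[-66.85  12.85  46.05]] F mag [np.float64(3.7135311763846985), np.float64(0.6171022938466246), np.float64(3.5271977743615106)] w 13.74149887569311 t 21.4333
tilt deg (tool z in mag) [[  0.01  -0.15 -57.3 ]] toolx yaw 0.019054577567203523
```

>>> move_arm(rows="0 0 0 0.15 0 0 1.2; 0 0 0 0.3 0 0 1.2; 0 0 0 0.45 0 0 1.2; 0 0 0 0.6 0 0 1.2; 0 0 0 0.6 0 0 1.2")

```text
time: 21.85
position: [0.4345, -0.1185, 0.046]
tcp_rot: [0.993, -0.116, 0.002, 0.0]
force: [1.5, 3.4, 1.9]
width: 0.161
```

```bash
python3 st.py
```

```text
mag tcp [[-66.87   6.42  46.05]] F mag [np.float64(3.621426961794742), np.float64(-0.6889653065859319), np.float64(1.8609694223918765)] w 13.664783138831217 t 21.85
tilt deg (tool z in mag) [[  0.01  -0.18 -57.3 ]] toolx yaw 0.01738378052712619
```

>>> move_arm(rows="0 0 0 0.15 0 0 1.2; 0 0 0 0.3 0 0 1.2; 0 0 0 0.45 0 0 1.2; 0 0 0 0.6 0 0 1.2; 0 0 0 0.7 0 0 1.2; 0 0 0 0.7 0 0 1.2")

```text
time: 22.35
position: [0.4416, -0.1202, 0.0461]
tcp_rot: [0.993, -0.116, 0.002, 0.0]
force: [1.4, 3.1, 3.2]
width: 0.154
```

```bash
python3 st.py
```

```text
mag tcp [[-66.89  -0.89  46.07]] F mag [np.float64(3.3505962079480955), np.float64(-0.6798100015838239), np.float64(3.1597090242998966)] w 13.113748389861689 t 22.35
tilt deg (tool z in mag) [[  0.01  -0.2  -57.3 ]] toolx yaw 0.01845883877281551
```

>>> move_arm(rows="0 0 0 0.04 0 0 1.2; 0 0 0 0.07 0 0 1.2; 0 0 0 0.07 0 0 1.2")

```text
time: 22.6
position: [0.4423, -0.1204, 0.0461]
tcp_rot: [0.993, -0.116, 0.002, 0.0]
force: [1.2, 3.3, 3.1]
width: 0.16
```

```bash
python3 st.py
```

```text
mag tcp [[-66.89  -1.63  46.09]] F mag [np.float64(3.529465836204857), np.float64(-0.3822823132910079), np.float64(3.051403397933664)] w 13.584033868726678 t 22.6
tilt deg (tool z in mag) [[  0.   -0.2 -57.3]] toolx yaw 0.02022466818058888
```

>>> move_arm(rows="0 0 0 0 -0.15 0 1.2; 0 0 0 0 -0.4 0 1.2; 0 0 0 0 -0.7 0 1.2; 0 0 0 0 -1 0 1.2; 0 0 0 0 -1.3 0 1.2; 0 0 0 0 -1.6 0 1.2; 0 0 0 0 -1.9 0 1.2; 0 0 0 0 -2.2 0 1.2; 0 0 0 0 -2.5 0 1.2; 0 0 0 0 -2.7 0 1.2; 0 0 0 0 -2.9 0 1.2; 0 0 0 0 -2.9 0 1.2")

```text
time: 23.6
position: [0.4491, -0.0918, 0.0461]
tcp_rot: [0.993, -0.116, 0.002, 0.0]
force: [1.0, 3.5, 3.7]
width: 0.159
```

```bash
python3 st.py
```

```text
mag tcp [[-37.48  -1.65  46.06]] F mag [np.float64(3.6166080863881764), np.float64(-0.11845247741910181), np.float64(3.736772793136578)] w 13.523157906391395 t 23.6
tilt deg (tool z in mag) [[  0.02  -0.2  -57.3 ]] toolx yaw 0.03994278536806917
```

>>> move_arm(rows="0 0 0 0 -0.1 0 1.2; 0 0 0 0 -0.2 0 1.2; 0 0 0 0 -0.3 0 1.2; 0 0 0 0 -0.4 0 1.2; 0 0 0 0 -0.5 0 1.2; 0 0 0 0 -0.6 0 1.2; 0 0 0 0 -0.7 0 1.2; 0 0 0 0 -0.8 0 1.2; 0 0 0 0 -0.9 0 1.2; 0 0 0 0 -1 0 1.2; 0 0 0 0 -1 0 1.2")

```text
time: 24.52
position: [0.4515, -0.0818, 0.0461]
tcp_rot: [0.993, -0.116, 0.002, -0.0]
force: [0.7, 2.3, 3.2]
width: 0.161
```

```bash
python3 st.py
```

```text
mag tcp [[-27.21  -1.7   46.09]] F mag [np.float64(2.4197178441662426), np.float64(-0.17219764458236198), np.float64(3.212385196484572)] w 13.674616087759741 t 24.5167
tilt deg (tool z in mag) [[  0.04  -0.21 -57.3 ]] toolx yaw 0.0488250091052862
```

>>> move_arm(rows="0 0 0 0 -0.07 0 1.2; 0 0 0 0 -0.14 0 1.2; 0 0 0 0 -0.15 0 1.2; 0 0 0 0 -0.15 0 1.2")

```text
time: 24.85
position: [0.4519, -0.0803, 0.0461]
tcp_rot: [0.993, -0.116, 0.002, -0.0]
force: [-0.0, 2.1, 2.6]
width: 0.163
```

```bash
python3 st.py
```

```text
mag tcp [[-25.68  -1.71  46.09]] F mag [np.float64(2.019404936493537), np.float64(0.48917824433443347), np.float64(2.60031522533072)] w 13.817189575699862 t 24.85
tilt deg (tool z in mag) [[  0.04  -0.22 -57.3 ]] toolx yaw 0.04965031947430987
```

>>> move_arm(rows="0 0 0 0 -0.05 0 1.2; 0 0 0 0 -0.08 0 1.2; 0 0 0 0 -0.08 0 1.2")

```text
time: 25.1
position: [0.4521, -0.0795, 0.0461]
tcp_rot: [0.993, -0.116, 0.002, -0.0]
force: [0.1, 2.0, 2.8]
width: 0.155
```

```bash
python3 st.py
```

```text
mag tcp [[-24.83  -1.71  46.1 ]] F mag [np.float64(1.99529395827001), np.float64(0.39426589507031984), np.float64(2.7635507069812726)] w 13.182755861868834 t 25.1
tilt deg (tool z in mag) [[  0.04  -0.22 -57.3 ]] toolx yaw 0.05133718741463156
```

>>> move_arm(rows="0 0 0 0 -0.05 0 1.2; 0 0 0 0 -0.08 0 1.2; 0 0 0 0 -0.08 0 1.2")

```text
time: 25.35
position: [0.4523, -0.0787, 0.0461]
tcp_rot: [0.993, -0.116, 0.002, -0.0]
force: [1.0, 2.4, 2.8]
width: 0.162
```

```bash
python3 st.py
```

```text
mag tcp [[-23.97  -1.75  46.1 ]] F mag [np.float64(2.6227424581272514), np.float64(-0.453083467863315), np.float64(2.841544368692331)] w 13.770360094743575 t 25.35
tilt deg (tool z in mag) [[  0.04  -0.22 -57.3 ]] toolx yaw 0.055054134240918984
```

>>> move_arm(rows="0 0 0 0 -0.05 0 1.2; 0 0 0 0 -0.08 0 1.2; 0 0 0 0 -0.08 0 1.2")

```text
time: 25.6
position: [0.4524, -0.0783, 0.0461]
tcp_rot: [0.993, -0.116, 0.002, 0.0]
force: [-0.2, 0.1, 3.0]
width: 0.162
```

```bash
python3 st.py
```

```text
mag tcp [[-23.64  -1.71  46.06]] F mag [np.float64(0.023281894583314054), np.float64(0.18416703854556946), np.float64(3.0242827891962785)] w 13.799314819286398 t 25.6
tilt deg (tool z in mag) [[ -0.02  -0.21 -57.3 ]] toolx yaw 0.056513428475184924
```

>>> move_arm(rows="0 0 0 0 0 0 1.6; 0 0 0 0 0 0 2.2; 0 0 0 0 0 0 3.2; 0 0 0 0 0 0 4.5; 0 0 0 0 0 0 4.5; 0 0 0 0 0 -2 4.5; 0 0 0 0 0 -5 4.5; 0 0 0 0 0 -9 4.5; 0 0 0 0 0 -11 4.5; 0 0 0 0 0 -11 4.5; 0 0 0 0 0 -11 4.5")

```text
time: 26.52
position: [0.4529, -0.0785, 0.1577]
tcp_rot: [0.993, -0.116, 0.004, 0.001]
force: [-0.2, -0.5, -1.4]
width: 0.521
```

```bash
python3 - <<'E'
from go import *
q=np.load('q.npy'); p=grab('wrist')
for n in('new_vial','lane_vial','grip'): print(n,[(r['at'],r['conf']) for r in nets.spot_in(p,n)[:3]])
print(proj(p,mag2w(q,[(.0578,0,.0325),(.0726,0,.0325),(.0578,0,.057),(.0726,0,.057),(-.024,0,.057)])))
f=p['frame'][:,:,::-1]; c=cv2.resize(f[150:350,50:350],(780,520),interpolation=cv2.INTER_CUBIC); cv2.imwrite('pics/fin.png',c)
E
```

```text
new_vial [([192.6, 237.3], 0.63)]
lane_vial [([169.8, 237.1], 0.77)]
grip [([316.4, 250.0], 0.58)]
[[199.851 235.907]
 [178.412 235.897]
 [189.249 247.569]
 [165.878 247.559]
 [318.386 247.626]]
```

View pics/fin.png

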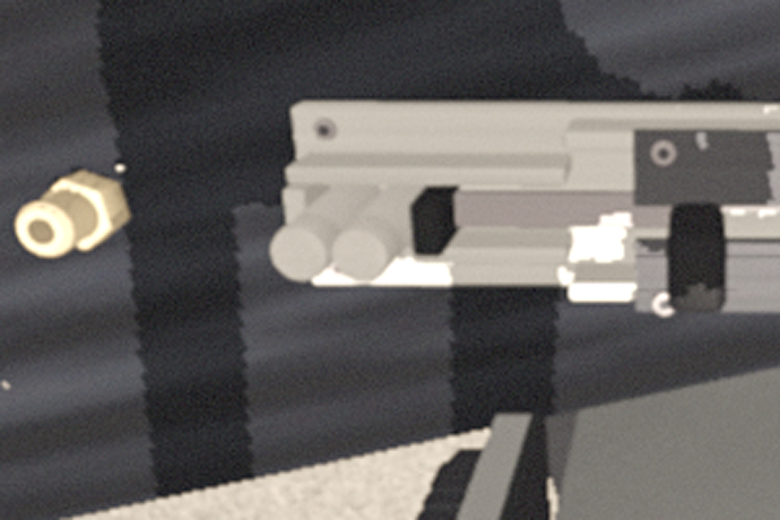

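The last picture shows both vials upright and touching, caps at (300,252) and (362,252). The shoe is against the second vial at (430,220), and the gripper is clear of everything.

```bash
python3 -c "
from bench import order; print(order.finish_job())"
```

```text
the job is handed in; nothing more can be done
None
```

The second vial is in the lane behind the first and the follower presses both against the end stop. The job is handed in at about 26.7 s of the 64 s allowed.

- **Hooking:** I drew the grip back until I felt the slot's end, about 7 N at the wrist including the spring. That puts the plate's shift at about +8 mm. I then hooked the grip in the pocket with almost no side force and let go.
- **Loading:** I stood the loose vial in the lane. It touched the floor at about 6 N and I released it there.
- **Return:** I unhooked the grip and walked the follower forward while holding it, at no more than about 36 mm/s. The spring load on the gripper had fallen to zero when I let go.

**Last checks:** the final picture shows both vials upright and touching, with the shoe against the second one. The gripper was clear of everything.

**What disagreed:**
- One wrist picture, probably taken while the arm was still settling, put the vial about 1.5 mm to one side. I rechecked close above the lane before lowering.
- My first magazine position was 7 mm off along the lane. I corrected it from the lane vial and the grip before the first grasp.

I did not measure the bystanders' positions again at the end; the arm did not go near them.

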